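# Load the slide-retrieval cooker

### The arm

A 6-joint arm with a two-finger parallel gripper is mounted at the origin on the work surface. World frame = base frame: x ahead of the robot, y to its left, z up, the work surface at z = 0. Lengths are in m, angles in rad, forces in N, time in s.
With the tool pointing down it reaches from about 0.275 to 0.875 m from the base axis. Payload 12.5 kg.
Tool frame: the origin (TCP) lies on the centre line of the jaws, within the pads' length; the fingertips stand 17 mm ahead of it and the grasp point (between the pads) lies 2 mm behind it; z points along the fingers, y is the line along which they close (so a half turn about z gives the same grasp; the last joint's range is limited). The gripper opens to 85 mm and grips with 20 to 120 N. Pads are 22 mm wide; open, the fingers measure 114 mm over their backs; the gripper's body (76 mm by 85 mm) begins 54 mm behind the grasp point. The pads swing forward as they close: fully open they stand 13 mm farther back than shut.
Start: joints at [-1.321, 0.351, 1.652, -0, 1.139, -0.085], TCP at [0.181, -0.519, 0.248] pointing down, gripper open.
Joint ranges: [-2.75, 2.75], [-0.79, 2.1], [0.01, 2.65], [-1.57, 4.71], [0.07, 3.14], [-2.87, 2.87]. Speed limits (rad/s): [2.22, 2.22, 2.79, 3.14, 3.14, 3.14].

### API

Orientations are given as a rotation vector (axis times angle).
In Python, from workcell import ctrl, eyes gives the robot as it stands. The module is installed in compiled form; this text tells all that it offers.
- The arm moves only by the shell command python3 -m inch 'ROWS' [FORCE]. ROWS is a JSON list of rows, 1 to 12 of them, each of 7 numbers: a rotation vector rx, ry, rz in fractions of the full range, 1 being 2 pi rad, then dx, dy, dz in shares of 0.3 m (1.0 is 0.3 m), then the finger opening in m; each row shifts and turns the commanded pose from where the row before left it, along the tool's axes as they then stand; what a row does not reach is not made up. A row lasts 1/10 s, in which the tool goes at most 0.05 m and 0.15 rad, less where a joint would pass 70% of its speed; a pose out of reach is approached as far as the arm can. The fingers move at their own pace and stop on an object; FORCE is the grip in N (left out, the last holds). Time passes only in rows, so rows that do not move let the fingers close. It prints the time, the measured TCP pose, the force, the opening and the grip force at its end. Input that does not fit is refused with a message, and nothing moves.
- ctrl.get_obs(): the state, without advancing time (a new reading comes with each control period).
- eyes.snapshot(name): name is "scene" or "top" or "wrist"; returns a dict with "img" (384x512x3 uint8, blue, green, red), "camera_matrix" (3x3 intrinsics, pixels), "R" (3x3) and "t" (3): a world point X has camera coordinates R X + t. Camera axes: x right, y down, z forward; pixel columns grow to the right and rows downward; lengths in m; the calibration is good to about 2 mm. A picture is of the moment at which its call begins. There is no depth.
- ctrl.finish_job(): hands the job in; it is judged then, once.
Trained networks look in the newest picture that a camera, given by its name, has taken for a name from the list of things; names that differ only in an ending like _2 or _b are one class to them, and where a whole thing is asked for, a point or a joint stands for the part that bears it (a point fixed in the world has none). Each returns a list of dicts, best first, with "p" (0 to 1); they miss things now and then, are a little off and sometimes report something else, mostly with a low value. They report only what shows in the picture. A call takes as long as a camera call. They do not tell look-alikes from the thing itself.
- eyes.boxes_of(camera, thing): "at" ([x, y, z] in m, in world coordinates, good to about 4 mm: the middle of the surface that is visible of it).
- eyes.cut_out(camera, thing): "region" (384x512 bool, what is visible of it).
The state is a dict: "time_s": time; "joints": joint angles; "joint_velocities": joint speeds; "effort": joint torques, N m; "tool_pos": TCP position; "tcp_rot": TCP orientation; "wrist_force": force on the tool from outside, world axes, zero at the start; "torque": the same for the moment, N m; "width": finger opening in m; "grip_force": force on a finger pad.
Only numpy, scipy, OpenCV 4.12 (cv2) and the standard library are available. Lean on these libraries where they do the work, as an engineer would, in place of code of your own. Each camera call takes 0.05 s, during which the arm holds its last target. There are 200 camera calls.

### The job

Load the black cooker for a slide run, one piece after another in this order: stand the wire trivet in the middle of the pot, set the empty green dish flat on the middle of the trivet, lower the blue-handled rack of slides into the dish, put the yellow cover on the dish so that it sits flat in the mouth, and close the cooker with its domed black lid, fully seated on the rim. Keep the slides upright and set things down without letting them fall. Leave the empty black-handled rack, the glass jar and the spray bottle where they stand.

Things in the scene. Friction and masses are not known exactly. Their poses are not given: they have to be found in the camera images.
- cooker: Round black cooker with an open steel-lined pot, fixed to the bench. 244 mm across, 115 mm high; loop handles reach 142 mm from the axis on its +y and -y sides, grey control panel on +x. Pot: straight wall, 102 mm radius inside, flat floor 20 mm above the bench; flat rim, radius 104 to 116 mm, 115 mm above the bench. Origin: on its axis at the bench surface, z up.
- trivet: Steel wire stand, 126 mm across, 45 mm high, four rubber feet, 200 g. Two wire rings (radius 60 and 45 mm) and a flat bar through the middle, along its x: 120 mm long, 9 mm wide, 12 mm deep, top flush with the rings at z = 45 mm. Grasp the bar's middle from above, closing along y (36 mm clear on each side). Origin: centre, at the feet, z up.
- dish: Green open-topped staining dish, 106 mm (x) by 64 mm (y) by 70 mm high outside, walls 4 mm, floor 5 mm, so 98 by 56 mm inside; 150 g. Grasp across its 64 mm width near the top. Origin: centre of its underside; x along its length, z up.
- slide_rack: White slide rack, 82 mm (x) by 42 mm (y), full of upright glass slides with blue ends (tops 29 mm above its underside), 110 g. Blue handle: a bar across the middle along y, 42 mm long, 10 mm wide, 46 to 56 mm above the underside; grasp it from above, closing along x. Slides run along x. Origin: centre of its underside, z up.
- cover: Yellow cover of the dish, 70 g: plate 114 mm (x) by 72 mm (y), 5 mm thick, with a step 86 by 44 mm, 4 mm deep, under it that goes into the dish's mouth; bar grip on top along x, 40 mm long, 10 mm wide, 13 to 31 mm above its lowest face. Origin: centre of the lowest face (under the step), z up; seated it is 66 mm above the dish's origin, long sides matching, either way round.
- cooker_lid: Domed black lid of the cooker, 400 g, flange 232 mm across. Round knob 36 mm across, 80 to 100 mm above its lowest edge; dome top at 68 mm. The lower edge, a ring of 97 mm outer radius, reaches 8 mm below the flange into the pot; the flange rests on the rim. Inside, the dome rises 56 mm above the rim. Origin: on its axis at the lowest edge (seated: 107 mm above the cooker's), z up.
- spare_rack: Empty white slide rack like the other, but with a black handle and no slides; not part of the job. Origin: centre of its underside.
- coplin_jar: Glass staining jar with a white cap, 62 mm across, 94 mm high; not part of the job. Origin: centre of its underside.
- spray_bottle: White spray bottle with a blue and white trigger head, 78 mm across, 218 mm high; not part of the job. Origin: centre of its underside.
Not all that is in view belongs to the job. Leave any pink or purple look-alike of the slide_rack alone. Leave any turquoise look-alike of the cooker_lid alone.

How it is judged:
By the outcome, as a careful person would: the job done as asked, in the order asked, and still so for the second after the job is handed in, with the robot touching nothing.
It also fails if it takes over 136 s, if anything falls off the work surface, if the arm or the gripper's body presses on something with over 40 N, if the wrist force passes 120 N, or if a joint passes its speed limit or range.

## Working session

There is one attempt and no reset: what is moved stays moved. The work goes in short steps, Python scripts to look and compute and a shell command to move; the robot and the scene stay as the last step left them, time stands still between calls to the robot, and variables do not carry over. Pictures are saved under pics/ and viewed, at most 16 in all, crops included, and the job is handed in when it is done.

```bash
mkdir -p pics
cat > h.py <<'E'
import numpy as np, cv2
from workcell import ctrl, eyes
def ray(s,u,v,z):
    K,R,t=np.array(s["camera_matrix"]),np.array(s["R"]),np.array(s["t"])
    d=R.T@np.linalg.inv(K)@np.array([u,v,1.]); c=-R.T@t
    return c+d*(z-c[2])/d[2]
def proj(s,X):
    K,R,t=np.array(s["camera_matrix"]),np.array(s["R"]),np.array(s["t"])
    p=K@(R@np.array(X)+t); return p[:2]/p[2]
E
python3 - <<'E'
from h import *
ims=[]
for c in("scene","top"):
    s=eyes.snapshot(c); cv2.imwrite(f"pics/{c}0.png",s["img"])
    print(c, "cam at",np.round(-np.array(s["R"]).T@s["t"],3))
    for th in "cooker trivet dish slide_rack cover cooker_lid spare_rack coplin_jar spray_bottle".split():
        for b in eyes.boxes_of(c,th)[:3]:
            print(th,round(b["p"],2),np.round(b["at"],3),np.round(proj(s,b["at"])))
print(ctrl.get_obs())
E
```

```text
scene cam at [1.551 0.529 1.215]
cooker 0.72 [0.625 0.257 0.06 ] [300. 250.]
cooker 0.28 [0.431 0.38  0.039] [356. 225.]
trivet 0.75 [ 0.425 -0.368  0.038] [164. 163.]
dish 0.92 [0.431 0.377 0.036] [355. 225.]
slide_rack 0.81 [0.343 0.107 0.026] [288. 188.]
slide_rack 0.78 [0.44  0.016 0.026] [255. 198.]
slide_rack 0.62 [0.319 0.29  0.021] [339. 199.]
cover 0.64 [0.666 0.006 0.006] [223. 244.]
cooker_lid 0.68 [ 0.67  -0.222  0.059] [161. 213.]
cooker_lid 0.63 [ 0.217 -0.294  0.049] [208. 136.]
coplin_jar 0.84 [0.424 0.202 0.079] [306. 199.]
spray_bottle 0.59 [0.631 0.511 0.123] [385. 267.]
top cam at [0.307 0.015 1.716]
cooker 0.95 [0.652 0.262 0.021] [171. 126.]
trivet 0.95 [ 0.417 -0.372  0.042] [355. 198.]
dish 0.69 [0.442 0.387 0.01 ] [132. 186.]
slide_rack 0.82 [0.335 0.101 0.023] [214. 219.]
slide_rack 0.62 [0.314 0.286 0.025] [160. 224.]
slide_rack 0.57 [0.429 0.01  0.019] [242. 192.]
cover 0.59 [ 0.66  -0.004  0.008] [248. 126.]
cooker_lid 0.87 [ 0.198 -0.352  0.062] [349. 264.]
cooker_lid 0.72 [ 0.624 -0.244  0.054] [318. 136.]
spare_rack 0.77 [ 0.418 -0.193  0.001] [300. 197.]
coplin_jar 0.84 [0.411 0.189 0.094] [187. 195.]
coplin_jar 0.66 [ 0.622 -0.244  0.051] [318. 137.]
coplin_jar 0.49 [ 0.416 -0.371  0.046] [354. 199.]
{'time_s': 1.0, 'joints': array([-1.32057960e+00,  3.50661943e-01,  1.65179496e+00, -1.28233935e-05,
        1.13912579e+00, -8.46144874e-02]), 'joint_velocities': array([-0.00018842, -0.00062356, -0.00112832,  0.00070397, -0.00083279,
       -0.00133216]), 'effort': array([ 1.21938345e-03, -5.06029773e+01, -2.91649586e+01, -1.14403149e-04,
        6.44256052e-04, -1.41227915e-05]), 'tool_pos': array([ 0.18074482, -0.51943395,  0.24831233]), 'tcp_rot': array([ 3.09765699e+00,  5.23504688e-01, -1.69384518e-05]), 'wrist_force': array([ 0.12999837,  0.0907383 , -0.9370493 ]), 'torque': array([-0.01552875,  0.00291107, -0.0580868 ]), 'grip_force': 0.0, 'width': 0.08514785560497633}
```

Run:
```python
import cv2
a=cv2.imread("pics/top0.png")[90:290,90:390]
cv2.imwrite("pics/a.png",cv2.resize(a,None,fx=2.66,fy=2.66,interpolation=cv2.INTER_CUBIC))
a=cv2.imread("pics/scene0.png")[90:320,110:430]
cv2.imwrite("pics/b.png",cv2.resize(a,None,fx=2.5,fy=2.5,interpolation=cv2.INTER_CUBIC))
```

```text
(no output)
```

View pics/a.png

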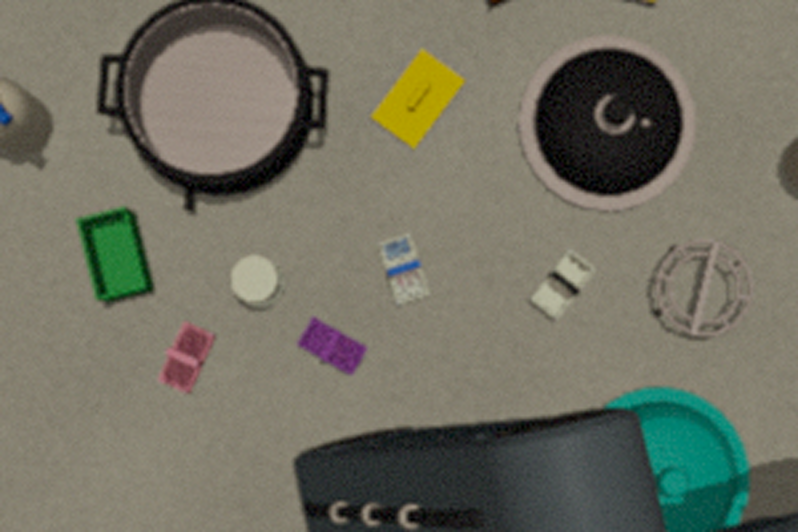

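View pics/b.png

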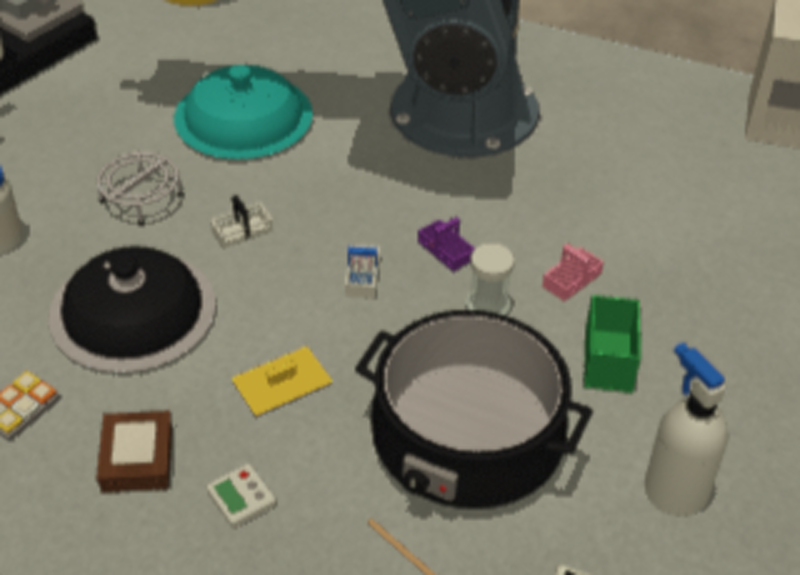

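The top view shows the pot at (212,95), black lid (607,122), trivet (702,290), green dish (115,255), yellow cover (418,97), blue-handled rack (404,270) and spare rack (563,284). The pink and purple racks and the turquoise lid are decoys. Next I fit poses to the silhouettes.

```bash
cat > fit.py <<'E'
from h import *
from scipy.optimize import minimize
def box(lx,ly,z0,z1,cx=0): return np.array([[cx+a*lx/2,b*ly/2,z] for a in(-1,1) for b in(-1,1) for z in(z0,z1)])
def ring(r,z): a=np.linspace(0,2*np.pi,60); return np.c_[r*np.cos(a),r*np.sin(a),0*a+z]
M=dict(cooker=np.r_[ring(.116,.115),ring(.122,.1),ring(.118,.0),box(.06,.284,.08,.09)],
 trivet=np.r_[ring(.062,.045),ring(.062,0)],dish=box(.106,.064,0,.07),
 slide_rack=np.r_[box(.082,.042,0,.027),box(.01,.042,.046,.056)],
 cover=np.r_[box(.114,.072,.004,.009),box(.04,.01,.013,.031)],
 cooker_lid=np.r_[ring(.116,.008),ring(.018,.1)])
def hullmask(pts,S=4):
    m=np.zeros((384*S,512*S),np.uint8)
    cv2.fillConvexPoly(m,cv2.convexHull(np.round((pts+.5)*S).astype(np.int32)),1); return m>0
def getmask(cam,th,near,s):
    best=None
    for r in eyes.cut_out(cam,th):
        reg=r["region"].astype(np.uint8); v,u=np.nonzero(reg)
        if len(u)<20: continue
        d=np.hypot(*(np.array([u.mean(),v.mean()])-proj(s,near)))
        if d<14 and (best is None or d<best[0]): best=(d,reg,r["p"])
    if best is None: return None
    c=np.argwhere(best[1])[:,::-1].astype(float)
    n,l,st,_=cv2.connectedComponentsWithStats(best[1]); k=1+np.argmax(st[1:,4])
    c=np.argwhere(l==k)[:,::-1]
    cor=np.concatenate([c+[dx,dy] for dx in(-.5,.5) for dy in(-.5,.5)])
    return hullmask(cor)
def fit(th,near,yaws=(0,.5,1,1.5,2,2.5),cams=("top","scene"),z0=0):
    obs=[]
    for c in cams:
        s=eyes.snapshot(c); m=getmask(c,th,near,s)
        if m is not None: obs.append((c,s,m))
    def cost(p,o=obs):
        c,sn=np.cos(p[2]),np.sin(p[2]); X=M[th]@np.array([[c,sn,0],[-sn,c,0],[0,0,1]])+[p[0],p[1],z0]
        e=0
        for _,s,m in o:
            K,R,t=map(np.array,(s["camera_matrix"],s["R"],s["t"])); q=(X@R.T+t)@K.T
            h=hullmask(q[:,:2]/q[:,2:]); e+=1-(h&m).sum()/(h|m).sum()
        return e/len(o)
    def solve(o):
        return min((minimize(cost,[near[0],near[1],y],args=(o,),method="Nelder-Mead",options=dict(initial_simplex=[[near[0],near[1],y],[near[0]+.015,near[1],y],[near[0],near[1]+.015,y],[near[0],near[1],y+.3]],xatol=2e-4,fatol=1e-4)) for y in yaws),key=lambda r:r.fun)
    r=solve(obs); print(th,np.round(r.x,4),"err",round(r.fun,3),"cams",len(obs))
    if len(obs)>1:
        for o in obs: q=solve([o]); print("   ",o[0],np.round(q.x,4),round(q.fun,3))
    return r.x
E
python3 - <<'E'
from fit import *
fit("cooker",[.64,.262,.06],(0,))
fit("trivet",[.42,-.37,.03],(0,))
fit("dish",[.435,.38,.03])
fit("slide_rack",[.435,.013,.02])
fit("cover",[.663,0,.008])
fit("cooker_lid",[.63,-.235,.05],(0,))
# trivet bar in top image
a=cv2.imread("pics/top0.png")[165:232,320:390]
cv2.imwrite("pics/t.png",cv2.resize(a,None,fx=8,fy=8,interpolation=cv2.INTER_CUBIC))
E
```

```text
cooker [0.6384 0.2541 0.0057] err 0.059 cams 2
    top [ 0.6427  0.2577 -0.0236] 0.059
    scene [0.6339 0.2525 0.0205] 0.027
trivet [ 0.4195 -0.3792  0.396 ] err 0.641 cams 2
    top [ 0.4516 -0.3723 -0.1349] 0.847
    scene [ 0.3852 -0.4012  0.9148] 0.409
dish [0.4395 0.3798 0.2964] err 0.052 cams 2
    top [0.4397 0.378  0.2769] 0.057
    scene [0.4386 0.3796 3.4394] 0.037
slide_rack [0.4337 0.0122 0.3625] err 0.098 cams 2
    top [0.4346 0.0139 0.3623] 0.103
    scene [0.4314 0.0108 0.3739] 0.073
cover [ 6.5760e-01 -4.0000e-04  2.5567e+00] err 0.066 cams 2
    top [ 6.5860e-01 -7.0000e-04  2.5328e+00] 0.075
    scene [ 6.5640e-01 -5.0000e-04  2.5534e+00] 0.049
cooker_lid [ 0.6331 -0.2488  0.5084] err 0.049 cams 2
    top [ 0.6353 -0.2481  0.4162] 0.022
    scene [ 0.6306 -0.2515 -0.064 ] 0.055
```

View pics/t.png

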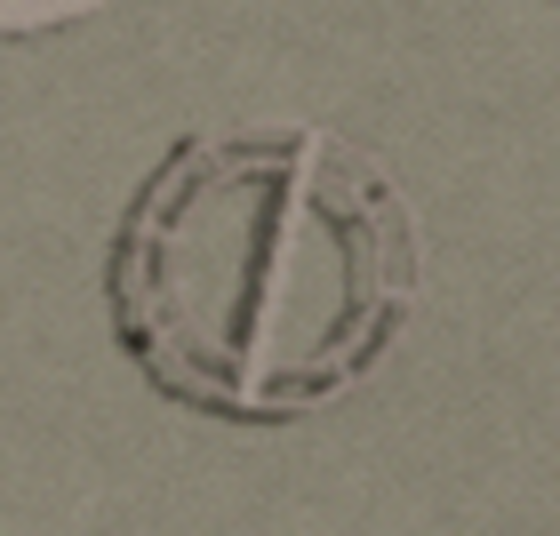

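The bar runs from (313,135) to (248,398) in this 8x crop; I'll use that for the trivet, then plan the first move.

```bash
cat > go.py <<'E'
from h import *
import sys
from scipy.spatial.transform import Rotation as Ro
def go(x,y,z,c=None):
    """c: world yaw of the closing line; None keeps it. Prints total turn (applied first) and shift in the turned tool frame"""
    o=ctrl.get_obs(); R=Ro.from_rotvec(o["tcp_rot"]).as_matrix(); p=np.array(o["tool_pos"])
    yaw=np.arctan2(R[1,1],R[0,1]); 
    d=0 if c is None else (c-yaw+np.pi/2)%np.pi-np.pi/2
    tilt=np.degrees(np.arccos(-R[2,2]))
    # target: pointing exactly down
    y2=yaw+d; ty=np.array([np.cos(y2),np.sin(y2),0]); tz=np.array([0,0,-1.]); tx=np.cross(ty,tz)
    T=np.c_[tx,ty,tz]; rv=Ro.from_matrix(R.T@T).as_rotvec()
    print("turn",np.round(rv,4),"| shift tool",np.round(T.T@(np.array([x,y,z])-p),4),"| yaw",round(yaw,3),"j6",round(o["joints"][5],3),"tcp",np.round(p,4),"t",round(o["time_s"],2),"w",round(o["width"],4),"F",np.round(o["wrist_force"],1),"tilt",round(tilt,2))
if __name__=="__main__": go(*[float(a) for a in sys.argv[1:]])
E
python3 - <<'E'
from h import *
from go import go
s=eyes.snapshot("top")
f=lambda u,v:ray(s,320+(u+.5)/8-.5,165+(v+.5)/8-.5,.045)
a,b=f(313,135),f(248,398); c=(a+b)/2; d=a-b; y=np.arctan2(d[1],d[0])
print(a,b,c,"len",np.linalg.norm(d),"yaw",y)
go(c[0],c[1],.2,y+np.pi/2)
E
```

```text
[ 0.47487379 -0.38453769  0.045     ] [ 0.36281278 -0.35851563  0.045     ] [ 0.41884328 -0.37152666  0.045     ] len 0.11504266920392985 yaw -0.22816949311735096
turn [-0.    -0.     0.563] | shift tool [ 0.1985 -0.1979  0.0483] | yaw -1.236 j6 -0.085 tcp [ 0.1807 -0.5194  0.2483] t 2.25 w 0.0858 F [-0.4 -0.4  0.7] tilt 0.0
```

The rows are not in the units I measure in: shifts go in shares of 0.3 m and turns go in shares of 2 pi rad. I convert before sending: 0.0335 m is 0.1117, -0.033 m is -0.11, 0.1408 rad is 0.0224.

```bash
python3 -m inch '[[0,0,0.0224,0,0,0,0.035],[0,0,0.0224,0,0,0,0.035],[0,0,0.0224,0,0,0,0.035],[0,0,0.0224,0,0,0,0.035],[0,0,0,0.11,-0.11,0.0267,0.035],[0,0,0,0.11,-0.11,0.0267,0.035],[0,0,0,0.11,-0.11,0.0267,0.035],[0,0,0,0.11,-0.11,0.0267,0.035],[0,0,0,0.11,-0.11,0.0267,0.035],[0,0,0,0.1117,-0.11,0.0267,0.035],[0,0,0,0,0,0,0.035],[0,0,0,0,0,0,0.035]]' 40
python3 - <<'E'
from go import *
go(.4188,-.3715,.2,None)
s=eyes.snapshot("wrist"); cv2.imwrite("pics/w1.png",s["img"])
for X in([.4188,-.3715,.045],[.4749,-.3845,.045],[.3628,-.3585,.045]): print(proj(s,X))
E
```

```text
time_s: 3.45
tool_pos: [0.4193, -0.3709, 0.2001]
tcp_rot: [-3.121, 0.354, 0.001]
wrist_force: [-1.2, -0.9, -0.0]
width: 0.0351
grip_force: 0.0
turn [-0.0001  0.0005  0.    ] | shift tool [-0.0004  0.0007  0.0001] | yaw -1.797 j6 0.99 tcp [ 0.4193 -0.3709  0.2001] t 3.45 w 0.0351 F [-1.2 -0.9 -0. ] tilt 0.03
[256.3768084  181.38112779]
[256.49914297 121.94071482]
[256.2457684 234.5925151]
```

View pics/w1.png

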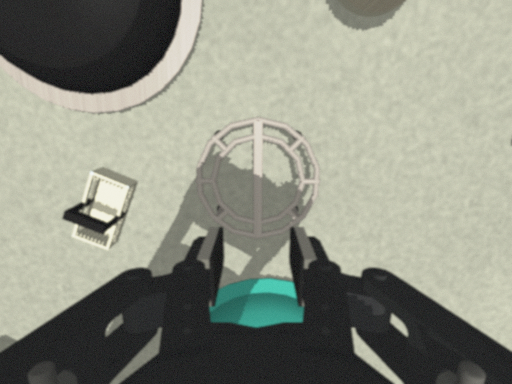

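The wrist view shows the trivet ring centred near (258.5,178.5), with the bar vertical in the image and about 2 px off the prediction.

Run:
```python
from go import *
s=eyes.snapshot("wrist")
a=ray(s,259.2,119.5,.045);b=ray(s,258,236,.045);c=(a+b)/2; print(a,b,c,np.arctan2(*(a-b)[1::-1]))
go(c[0],c[1],.036)
```

```text
[ 0.47582593 -0.38830182  0.045     ] [ 0.36008869 -0.36056645  0.045     ] [ 0.41795731 -0.37443414  0.045     ] -0.23520538214672934
turn [ 0.0003 -0.      0.    ] | shift tool [0.0002 0.0024 0.1645] | yaw -1.8 j6 0.99 tcp [ 0.4183 -0.372   0.2005] t 3.55 w 0.035 F [-0.5  0.2  0.7] tilt 0.02
```

To row units: 0.04 m is 0.1333, 0.03 m is 0.1.

```bash
python3 -m inch '[[0,0,0,0,0.008,0.1333,0.035],[0,0,0,0,0,0.1333,0.035],[0,0,0,0,0,0.1333,0.035],[0,0,0,0,0,0.1,0.035],[0,0,0,0,0,0.0483,0.035],[0,0,0,0,0,0,0.035],[0,0,0,0,0,0,0.0],[0,0,0,0,0,0,0.0],[0,0,0,0,0,0,0.0],[0,0,0,0,0,0,0.0]]' 40
python3 go.py 0.4183 -0.372 0.21
python3 -m inch '[[0,0,0,0,0,0,0.0],[0,0,0,0,0,-0.05,0.0],[0,0,0,0,0,-0.1,0.0],[0,0,0,0,0,-0.1333,0.0],[0,0,0,0,0,-0.1333,0.0],[0,0,0,0,0,-0.15,0.0],[0,0,0,0,0,0,0.0]]' 40
python3 go.py 0.5 0.1 0.22 1.571
```

```text
time_s: 4.55
tool_pos: [0.4189, -0.3747, 0.0376]
tcp_rot: [3.119, -0.357, 0.003]
wrist_force: [-2.5, -0.9, 8.4]
width: 0.0086
grip_force: 40.3
turn [ 0.0018 -0.0022  0.    ] | shift tool [-0.0012 -0.0025 -0.1724] | yaw -1.799 j6 0.987 tcp [ 0.4189 -0.3747  0.0376] t 4.55 w 0.0086 F [-2.5 -0.9  8.4] tilt 0.16
time_s: 5.25
tool_pos: [0.4201, -0.3754, 0.213]
tcp_rot: [3.114, -0.357, 0.013]
wrist_force: [1.1, 0.1, -1.9]
width: 0.0084
grip_force: 39.4
turn [ 0.0069 -0.0084 -0.2282] | shift tool [ 0.08   -0.4754 -0.007 ] | yaw -1.799 j6 0.987 tcp [ 0.4201 -0.3754  0.213 ] t 5.25 w 0.0084 F [ 1.1  0.1 -1.9] tilt 0.62
```

To row units: -0.048 m is -0.16, -0.03 m is -0.1, -0.114 rad is -0.0181.

```bash
python3 -m inch '[[0.0011,-0.0013,-0.0181,0,0,-0.1,0],[0,0,-0.0181,0,0,-0.1,0],[0,0,0,0.01,-0.16,-0.0333,0],[0,0,0,0.01,-0.16,-0.0333,0],[0,0,0,0.01,-0.16,-0.0333,0],[0,0,0,0.01,-0.16,-0.0333,0],[0,0,0,0.01,-0.16,-0.0333,0],[0,0,0,0.01,-0.16,-0.0333,0],[0,0,0,0.01,-0.16,-0.0333,0],[0,0,0,0.01,-0.16,-0.0333,0],[0,0,0,0.01,-0.16,0,0],[0,0,0,0.01,-0.16,0,0]]'
python3 -m inch '[[0,0,0,0,-0.16,0,0],[0,0,0,0,-0.16,0,0],[0,0,0,0,-0.16,0,0],[0,0,0,0,0,0,0],[0,0,0,0,0,0,0]]'
python3 - <<'E'
from go import *
go(.638,.254,.25,1.571)
s=eyes.snapshot("wrist"); cv2.imwrite("pics/w2.png",s["img"])
a=np.linspace(0,6.28,9)
for t in a[:-1]: print(np.round(proj(s,[.638+.116*np.cos(t),.254+.116*np.sin(t),.115])))
E
```

```text
time_s: 6.45
tool_pos: [0.4485, 0.1073, 0.3502]
tcp_rot: [-3.133, 0.0, 0.01]
wrist_force: [2.1, -0.5, -2.0]
width: 0.0079
grip_force: 39.6
time_s: 6.95
tool_pos: [0.4486, 0.2498, 0.3505]
tcp_rot: [-3.134, -0.003, 0.012]
wrist_force: [-0.3, -0.2, -1.9]
width: 0.0082
grip_force: 39.8
turn [-0.0077  0.0078  0.0018] | shift tool [ 0.1894 -0.0041  0.1005] | yaw -1.569 j6 1.979 tcp [0.4486 0.2498 0.3505] t 6.95 w 0.0082 F [-0.3 -0.2 -1.9] tilt 0.63
[ 254. -148.]
[ 172. -104.]
[146.  -9.]
[183.  72.]
[254. 103.]
[325.  73.]
[362.  -9.]
[ 336. -104.]
```

View pics/w2.png

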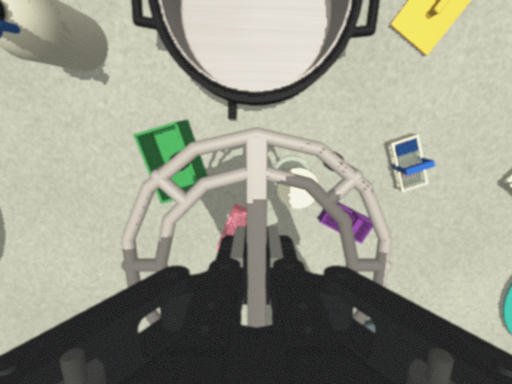

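The near half of the black rim is visible, lowest outer point about (258,104). I'll back off to see it whole and fit the inner rim edge.

To row units: -0.04 m is -0.1333, 0.0078 rad is 0.0012.

```bash
python3 -m inch '[[-0.0012,0.0012,0.0003,-0.1333,0,0,0],[0,0,0,-0.1333,0,0,0],[0,0,0,-0.1333,0,0,0],[0,0,0,0,0,0,0],[0,0,0,0,0,0,0]]'
cat > rim.py <<'E'
from go import *
from scipy.optimize import least_squares
def rim(cam,z=.115,c=(.638,.254),thr=70):
    s=eyes.snapshot(cam); g=cv2.cvtColor(s["img"],cv2.COLOR_BGR2GRAY)
    P=[]
    for t in np.linspace(0,2*np.pi,180,endpoint=False):
        rs=np.arange(.088,.125,.0005); X=[proj(s,[c[0]+r*np.cos(t),c[1]+r*np.sin(t),z]) for r in rs]
        if not all(1<u<510 and 1<v<382 for u,v in X): continue
        val=np.array([cv2.getRectSubPix(g,(1,1),(float(u),float(v)))[0,0] for u,v in X])
        k=np.nonzero((val[1:]<thr)&(val[:-1]>=thr))[0]
        if len(k): r=rs[k[0]+1]; P.append([c[0]+r*np.cos(t),c[1]+r*np.sin(t)])
    P=np.array(P)
    f=least_squares(lambda q:np.hypot(*(P-q[:2]).T)-q[2],[*c,.104],loss="soft_l1",f_scale=.001)
    print(cam,len(P),np.round(f.x,4),"rms",np.round(np.sqrt(np.median(f.fun**2)),4)); return s
E
python3 - <<'E'
from rim import *
s=rim("wrist"); cv2.imwrite("pics/w3.png",s["img"])
rim("top"); rim("scene")
go(.638,.254,.25,1.571)
E
```

```text
time_s: 7.5
tool_pos: [0.3292, 0.2486, 0.3515]
tcp_rot: [-3.14, 0.004, -0.003]
wrist_force: [-0.3, -0.1, -3.0]
width: 0.0079
grip_force: 39.8Traceback (most recent call last):
  File "<stdin>", line 2, in <module>
  File "rim.py", line 13, in rim
    f=least_squares(lambda q:np.hypot(*(P-q[:2]).T)-q[2],[*c,.104],loss="soft_l1",f_scale=.001)
    return func(*args, **kwargs)
    vector_fun = VectorFunction(
        fun_wrapped,
    ...<6 lines>...
        workers=workers
    )
    self._update_fun()
    ~~~~~~~~~~~~~~~~^^
    self.f = self.fun_wrapped(xp_copy(self.x))
             ~~~~~~~~~~~~~~~~^^^^^^^^^^^^^^^^^
    return np.atleast_1d(self.fun(x))
                         ~~~~~~~~^^^
    return self.f(x, *self.args, **self.kwargs)
           ~~~~~~^^^^^^^^^^^^^^^^^^^^^^^^^^^^^^
  File "rim.py", line 13, in <lambda>
    f=least_squares(lambda q:np.hypot(*(P-q[:2]).T)-q[2],[*c,.104],loss="soft_l1",f_scale=.001)
                                        ~^~~~~~
ValueError: operands could not be broadcast together with shapes (0,) (2,)
```

I went the wrong way: the camera looks straight down, so the arm has to go forward.

To row units: 0.046 m is 0.1533.

```bash
python3 -m inch '[[0,0,0,0.1533,0,0,0],[0,0,0,0.1533,0,0,0],[0,0,0,0.1533,0,0,0],[0,0,0,0.1533,0,0,0],[0,0,0,0.1533,0,0,0],[0,0,0,0,0,0,0],[0,0,0,0,0,0,0]]'
python3 - <<'E'
from rim import *
s=rim("wrist"); cv2.imwrite("pics/w3.png",s["img"])
go(.638,.254,.25,1.571)
rim("top"); rim("scene")
E
```

```text
time_s: 8.25
tool_pos: [0.5604, 0.2478, 0.3496]
tcp_rot: [3.141, -0.006, -0.002]
wrist_force: [0.5, 0.6, -1.8]
width: 0.0082
grip_force: 39.9
wrist 115 [0.6411 0.2528 0.1072] rms 0.0002
turn [-0.0001  0.0006 -0.0035] | shift tool [ 0.0785 -0.0058  0.1004] | yaw -1.574 j6 1.915 tcp [0.5595 0.2482 0.3504] t 8.3 w 0.008 F [ 0.2  0.3 -2.2] tilt 0.03
top 132 [0.6405 0.2539 0.1062] rms 0.0018
scene 180 [0.6409 0.2537 0.1065] rms 0.0004
```

View pics/w3.png

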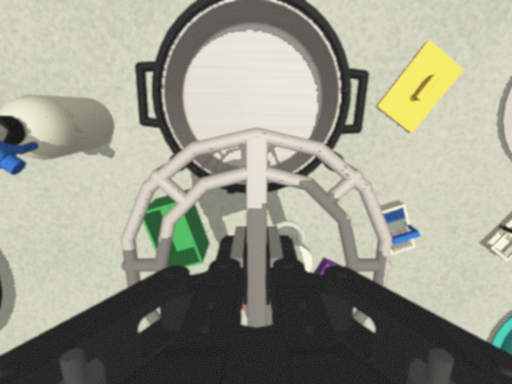

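All three cameras agree the pot axis is at (0.641, 0.2535).

To row units: 0.0415 m is 0.1383, 0.04 m is 0.1333, -0.0035 rad is -0.0006.

```bash
python3 -m inch '[[0,0,-0.0006,0.1333,-0.01,0,0],[0,0,0,0.1383,-0.0077,0,0],[0,0,0,0,0,0.1333,0],[0,0,0,0,0,0.1333,0],[0,0,0,0,0,0.1333,0],[0,0,0,0,0,0.1333,0],[0,0,0,0,0,0.1333,0],[0,0,0,0,0,0.1333,0],[0,0,0,0,0,0.0833,0],[0,0,0,0,0,0.0433,0],[0,0,0,0,0,0,0],[0,0,0,0,0,0,0]]'
python3 go.py .641 .2535 .0585
```

```text
time_s: 9.6
tool_pos: [0.6416, 0.2548, 0.0749]
tcp_rot: [-3.14, -0.003, -0.004]
wrist_force: [1.0, 0.4, -1.6]
width: 0.0081
grip_force: 39.8
turn [-0.0012 -0.0028 -0.    ] | shift tool [-0.0006  0.0013  0.0164] | yaw -1.569 j6 1.879 tcp [0.6416 0.2548 0.0749] t 9.6 w 0.0081 F [ 1.   0.4 -1.6] tilt 0.17
```

To row units: 0.008 m is 0.0267, 0.005 m is 0.0167.

```bash
python3 -m inch '[[0,0,0,-0.002,0.0043,0.0267,0],[0,0,0,0,0,0.0167,0],[0,0,0,0,0,0.0083,0],[0,0,0,0,0,0,0],[0,0,0,0,0,0,0]]'
python3 -m inch '[[0,0,0,0,0,0.0033,0],[0,0,0,0,0,0.0033,0],[0,0,0,0,0,0,0],[0,0,0,0,0,0,0]]'
```

```text
time_s: 10.1
tool_pos: [0.6404, 0.2531, 0.0577]
tcp_rot: [-3.141, -0.002, -0.001]
wrist_force: [-0.2, -0.3, -1.1]
width: 0.008
grip_force: 39.9
time_s: 10.5
tool_pos: [0.6405, 0.2532, 0.0575]
tcp_rot: [-3.141, -0.002, -0.002]
wrist_force: [-8.4, -2.2, 13.8]
width: 0.0079
grip_force: 42.2
```

Contact felt at the expected height; release and go to the dish.

To row units: -0.05 m is -0.1667, -0.04 m is -0.1333.

```bash
python3 -m inch '[[0,0,0,0,0,-0.0033,0.035],[0,0,0,0,0,0,0.035],[0,0,0,0,0,0,0.035],[0,0,0,0,0,-0.0667,0.035],[0,0,0,0,0,-0.1333,0.035],[0,0,0,0,0,-0.1333,0.035],[0,0,0,0,0,-0.1667,0.085],[0,0,0,0,0,-0.1667,0.085],[0,0,0,0,0,0,0.085]]'
python3 - <<'E'
from go import *
s=eyes.snapshot("wrist"); cv2.imwrite("pics/w4.png",s["img"])
print(proj(s,[.641,.2535,.065]),[b["at"] for b in eyes.boxes_of("wrist","trivet")])
go(.4395,.3798,.2,.29+1.571)
E
```

```text
time_s: 11.4
tool_pos: [0.6426, 0.2538, 0.2647]
tcp_rot: [-3.137, -0.002, -0.019]
wrist_force: [-0.3, -1.0, -0.1]
width: 0.0768
grip_force: 0.0
[256.61940746 174.9611739 ] [[0.6401, 0.2495, 0.0647]]
turn [-0.0008 -0.0029 -0.2887] | shift tool [-0.1564 -0.179   0.0577] | yaw -1.569 j6 1.878 tcp [0.6405 0.2531 0.2577] t 11.5 w 0.0851 F [ 0.3 -0.7 -1.5] tilt 0.17
```

View pics/w4.png

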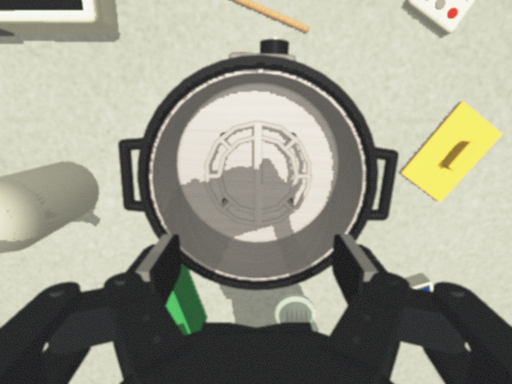

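The trivet stands centred in the pot near (258,173). Next the dish.

To row units: -0.0358 m is -0.1193, -0.0313 m is -0.1043, -0.1444 rad is -0.023.

```bash
python3 -m inch '[[-0.0001,-0.0005,-0.023,0,0,0,0.085],[0,0,-0.023,0,0,0,0.085],[0,0,0,-0.1043,-0.1193,0.0383,0.085],[0,0,0,-0.1043,-0.1193,0.0383,0.085],[0,0,0,-0.1043,-0.1193,0.0383,0.085],[0,0,0,-0.1043,-0.1193,0.0383,0.085],[0,0,0,-0.1043,-0.1193,0.0383,0.085],[0,0,0,0,0,0,0.085],[0,0,0,0,0,0,0.085]]'
python3 - <<'E'
from fit import *
from go import go
fit("dish",[.4395,.38,.035],(.29,),cams=("wrist",))
s=eyes.snapshot("wrist"); im=s["img"].copy()
c,sn=np.cos(.29),np.sin(.29)
for a in(-1,1):
  for b in(-1,1):
    x,y=a*.053,b*.032; u=proj(s,[.4395+c*x-sn*y,.3798+sn*x+c*y,.07]); cv2.circle(im,tuple(int(round(q)) for q in u),3,(0,0,255),1)
cv2.imwrite("pics/w5.png",im)
go(.4395,.3798,.052,.29+1.571)
E
```

```text
time_s: 12.4
tool_pos: [0.438, 0.3798, 0.1982]
tcp_rot: [3.107, 0.457, -0.006]
wrist_force: [-1.1, -0.3, -0.4]
width: 0.085
grip_force: 0.0
dish [0.4398 0.377  0.2803] err 0.026 cams 1
turn [ 0.0001  0.0024 -0.0012] | shift tool [-1.000e-04 -8.000e-04  1.472e-01] | yaw -1.282 j6 1.912 tcp [0.4399 0.3791 0.1992] t 12.55 w 0.0851 F [-0.8  0.1 -0.1] tilt 0.14
```

View pics/w5.png

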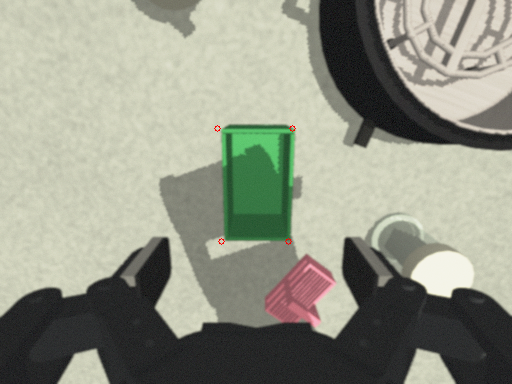

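The dish fit in the wrist view is (0.4398, 0.377), yaw 0.28; the fingers straddle it. Descend and grip.

To row units: 0.045 m is 0.15, 0.0012 m is 0.004, 0.008 rad is 0.0013.

```bash
python3 -m inch '[[0,0.0003,0.0013,-0.0017,0.004,0.15,0.085],[0,0,0,0,0,0.1333,0.085],[0,0,0,0,0,0.1333,0.085],[0,0,0,0,0,0.0733,0.085],[0,0,0,0,0,0,0.085],[0,0,0,0,0,0,0.05],[0,0,0,0,0,0,0.05],[0,0,0,0,0,0,0.05],[0,0,0,0,0,0,0.05],[0,0,0,0,0,0,0.05]]' 30
python3 -m inch '[[0,0,0,0,0,0,0.05],[0,0,0,0,0,-0.05,0.05],[0,0,0,0,0,-0.1167,0.05],[0,0,0,0,0,-0.15,0.05],[0,0,0,0,0,-0.15,0.05],[0,0,0,0,0,-0.15,0.05],[0,0,0,0,0,0,0.05],[0,0,0,0,0,0,0.05]]'
python3 go.py .6415 .2525 .235 1.571
```

```text
time_s: 13.55
tool_pos: [0.4396, 0.3788, 0.0541]
tcp_rot: [-3.109, -0.441, -0.004]
wrist_force: [1.2, -3.2, 7.4]
width: 0.0635
grip_force: 35.2
time_s: 14.35
tool_pos: [0.4386, 0.3784, 0.2389]
tcp_rot: [-3.109, -0.442, -0.002]
wrist_force: [-0.8, 0.6, -2.5]
width: 0.0635
grip_force: 34.3
turn [-0.0012 -0.0016  0.2821] | shift tool [0.2029 0.126  0.0039] | yaw -1.288 j6 1.92 tcp [0.4386 0.3784 0.2389] t 14.35 w 0.0635 F [-0.8  0.6 -2.5] tilt 0.11
```

To row units: 0.0406 m is 0.1353, 0.0252 m is 0.084, 0.1411 rad is 0.0225.

```bash
python3 -m inch '[[-0.0002,-0.0003,0.0224,0,0,0,0.05],[0,0,0.0225,0,0,0,0.05],[0,0,0,0.1353,0.084,0,0.05],[0,0,0,0.1353,0.084,0,0.05],[0,0,0,0.1353,0.084,0,0.05],[0,0,0,0.1353,0.084,0,0.05],[0,0,0,0.135,0.084,0,0.05],[0,0,0,0,0,0.1333,0.05],[0,0,0,0,0,0.1167,0.05],[0,0,0,0,0,0.0833,0.05],[0,0,0,0,0,0,0.05],[0,0,0,0,0,0,0.05]]'
python3 go.py .6415 .2525 .1195 1.571
```

```text
time_s: 15.55
tool_pos: [0.6411, 0.2522, 0.137]
tcp_rot: [3.14, 0.0, -0.005]
wrist_force: [1.0, -0.5, -0.9]
width: 0.0634
grip_force: 34.1
turn [0.0019 0.0032 0.    ] | shift tool [ 0.0004 -0.0003  0.0175] | yaw -1.571 j6 1.879 tcp [0.6411 0.2522 0.137 ] t 15.55 w 0.0634 F [ 1.  -0.5 -0.9] tilt 0.21
```

To row units: 0.008 m is 0.0267, 0.006 m is 0.02, 0.0032 rad is 0.0005.

```bash
python3 -m inch '[[0.0003,0.0005,0,0.0013,-0.001,0.0267,0.05],[0,0,0,0,0,0.02,0.05],[0,0,0,0,0,0.01,0.05],[0,0,0,0,0,0.0033,0.05],[0,0,0,0,0,0,0.05],[0,0,0,0,0,0,0.05]]'
python3 -m inch '[[0,0,0,0,0,0.0033,0.05],[0,0,0,0,0,0,0.05],[0,0,0,0,0,0,0.05]]'
```

```text
time_s: 16.15
tool_pos: [0.642, 0.2526, 0.1197]
tcp_rot: [-3.141, -0.0, -0.003]
wrist_force: [-0.3, -1.3, -2.3]
width: 0.0633
grip_force: 34.2
time_s: 16.45
tool_pos: [0.6422, 0.2526, 0.1191]
tcp_rot: [-3.141, -0.0, -0.004]
wrist_force: [-1.5, -0.2, 4.7]
width: 0.0635
grip_force: 34.9
```

To row units: -0.05 m is -0.1667, -0.04 m is -0.1333.

```bash
python3 -m inch '[[0,0,0,0,0,0,0.085],[0,0,0,0,0,0,0.085],[0,0,0,0,0,0,0.085],[0,0,0,0,0,-0.05,0.085],[0,0,0,0,0,-0.1333,0.085],[0,0,0,0,0,-0.1667,0.085],[0,0,0,0,0,0,0.085]]'
python3 - <<'E'
from go import *
from fit import *
fit("dish",[.641,.2535,.12],(0.,),cams=("wrist",),z0=.065)
go(.434,.0125,.2,.362)
E
```

```text
time_s: 17.15
tool_pos: [0.6443, 0.2534, 0.2323]
tcp_rot: [-3.137, -0.0, -0.021]
wrist_force: [0.8, -0.9, -0.0]
width: 0.0849
grip_force: 0.0
dish [0.642  0.2518 0.0025] err 0.009 cams 1
turn [-0.0043 -0.0034  1.2089] | shift tool [0.1509 0.2798 0.0257] | yaw -1.571 j6 1.878 tcp [0.6422 0.2527 0.2257] t 17.25 w 0.0846 F [-0.4 -0.1 -1. ] tilt 0.3
```

To row units: -0.1487 rad is -0.0237.

```bash
python3 -m inch '[[-0.0007,-0.0005,-0.0237,0,0,0,0.04],[0,0,-0.0237,0,0,0,0.04],[0,0,-0.0237,0,0,0,0.04],[0,0,-0.0237,0,0,0,0.04],[0,0,-0.0237,0,0,0,0.04],[0,0,-0.0237,0,0,0,0.04],[0,0,-0.0237,0,0,0,0.04],[0,0,-0.0237,0,0,0,0.04],[0,0,-0.0237,0,0,0,0.04],[0,0,-0.0237,0,0,0,0.04],[0,0,-0.0237,0,0,0,0.04],[0,0,-0.0237,0,0,0,0.04]]'
python3 -m inch '[[0,0,-0.0236,0,0,0,0.04],[0,0,0,-0.072,-0.1333,0.0123,0.04],[0,0,0,-0.072,-0.1333,0.0123,0.04],[0,0,0,-0.072,-0.1333,0.0123,0.04],[0,0,0,-0.072,-0.1333,0.0123,0.04],[0,0,0,-0.072,-0.1333,0.0123,0.04],[0,0,0,-0.072,-0.1333,0.0123,0.04],[0,0,0,-0.071,-0.1327,0.0123,0.04],[0,0,0,0,0,0,0.04],[0,0,0,0,0,0,0.04]]'
python3 - <<'E'
from go import *
from fit import *
r=fit("slide_rack",[.434,.0125,.02],(.362,),cams=("wrist",))
go(.434,.0125,.05,.362)
s=eyes.snapshot("wrist"); im=s["img"].copy()
for x,y in((0,.021),(0,-.021)):
  c,q=np.cos(r[2]),np.sin(r[2]); u=proj(s,[r[0]+c*x-q*y,r[1]+q*x+c*y,.056]); print(u); cv2.circle(im,tuple(int(round(v)) for v in u),3,(0,0,255),1)
cv2.imwrite("pics/w6.png",im[80:280,150:370].repeat(3,0).repeat(3,1))
E
```

```text
time_s: 18.45
tool_pos: [0.6412, 0.2523, 0.2222]
tcp_rot: [1.964, 2.452, -0.009]
wrist_force: [0.5, -0.5, -0.3]
width: 0.0403
grip_force: 0.0
time_s: 19.45
tool_pos: [0.4331, 0.0118, 0.1986]
tcp_rot: [1.787, 2.583, -0.007]
wrist_force: [1.1, -0.0, -0.4]
width: 0.0402
grip_force: 0.0
slide_rack [0.4326 0.0122 0.354 ] err 0.01 cams 1
turn [-0.0026  0.0033  0.0003] | shift tool [-1.000e-04 -0.000e+00  1.487e-01] | yaw 0.362 j6 -0.435 tcp [0.434  0.0126 0.1987] t 19.55 w 0.0401 F [ 0.7  0.5 -0.1] tilt 0.24
[255.19833949 160.81090246]
[254.87231383 203.57608036]
```

View pics/w6.png

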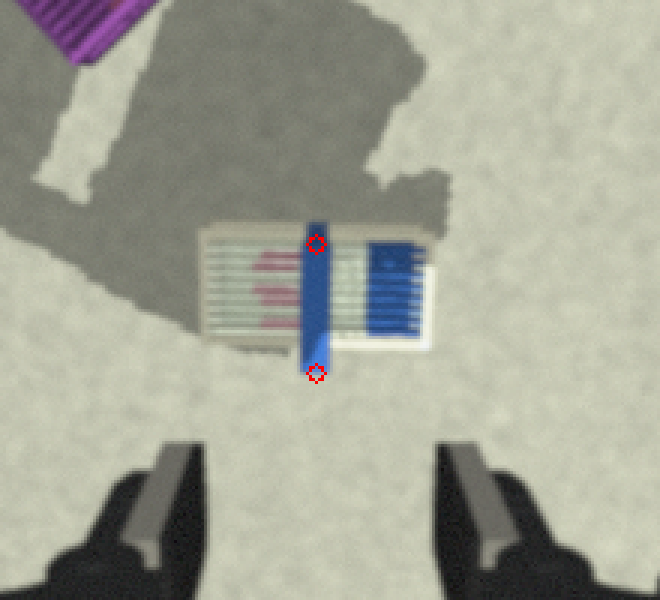

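The blue handle lies at crop x≈316, between the fingers, matching the fit. Descend and grip gently.

To row units: 0.045 m is 0.15, -0.0014 m is -0.0047, 0.008 rad is 0.0013.

```bash
python3 -m inch '[[-0.0004,0.0005,0.0013,0,-0.0047,0.15,0.04],[0,0,0,0,0,0.15,0.04],[0,0,0,0,0,0.1167,0.04],[0,0,0,0,0,0.0767,0.04],[0,0,0,0,0,0,0.04],[0,0,0,0,0,0,0.04],[0,0,0,0,0,0,0],[0,0,0,0,0,0,0],[0,0,0,0,0,0,0],[0,0,0,0,0,0,0]]' 30
python3 -m inch '[[0,0,0,0,0,0,0],[0,0,0,0,0,-0.05,0],[0,0,0,0,0,-0.1167,0],[0,0,0,0,0,-0.15,0],[0,0,0,0,0,-0.15,0],[0,0,0,0,0,-0.15,0],[0,0,0,0,0,0,0],[0,0,0,0,0,0,0]]'
python3 go.py .642 .252 .235 0.0025
```

```text
time_s: 20.6
tool_pos: [0.4328, 0.0115, 0.0518]
tcp_rot: [1.795, 2.576, 0.002]
wrist_force: [-1.4, 2.1, 8.6]
width: 0.0095
grip_force: 33.1
time_s: 21.4
tool_pos: [0.4321, 0.0115, 0.2364]
tcp_rot: [1.794, 2.576, 0.002]
wrist_force: [0.1, -0.1, -1.8]
width: 0.0092
grip_force: 31.8
turn [0.002  0.0006 0.3515] | shift tool [0.24   0.2105 0.0014] | yaw 0.354 j6 -0.435 tcp [0.4321 0.0115 0.2364] t 21.4 w 0.0092 F [ 0.1 -0.1 -1.8] tilt 0.12
```

To row units: 0.0343 m is 0.1143, 0.0342 m is 0.114, 0.1172 rad is 0.0187.

```bash
python3 -m inch '[[0.0003,0.0001,0.0187,0,0,0,0],[0,0,0.0187,0,0,0,0],[0,0,0.0186,0,0,0,0],[0,0,0,0.1143,0.1003,0,0],[0,0,0,0.1143,0.1003,0,0],[0,0,0,0.1143,0.1003,0,0],[0,0,0,0.1143,0.1003,0,0],[0,0,0,0.1143,0.1003,0,0],[0,0,0,0.1143,0.1,0,0],[0,0,0,0.114,0.1,0,0],[0,0,0,0,0,0,0],[0,0,0,0,0,0,0]]'
python3 go.py .642 .252 .1225 0.0025
```

```text
time_s: 22.6
tool_pos: [0.6413, 0.2522, 0.2323]
tcp_rot: [-2.215, -2.223, 0.008]
wrist_force: [-1.2, -1.0, -1.0]
width: 0.0092
grip_force: 31.8
turn [-0.0062  0.0015  0.0009] | shift tool [-0.0002  0.0007  0.1098] | yaw 0.003 j6 0.303 tcp [0.6413 0.2522 0.2323] t 22.6 w 0.0092 F [-1.2 -1.  -1. ] tilt 0.36
```

To row units: 0.03 m is 0.1, 0.02 m is 0.0667, -0.006 rad is -0.001.

```bash
python3 -m inch '[[-0.001,0.0002,0.0001,0,0.0023,0.1,0],[0,0,0,0,0,0.1,0],[0,0,0,0,0,0.0667,0],[0,0,0,0,0,0.05,0],[0,0,0,0,0,0.0267,0],[0,0,0,0,0,0,0],[0,0,0,0,0,0,0]]'
python3 go.py .642 .252 .122 0.0025
```

```text
time_s: 23.3
tool_pos: [0.6433, 0.2521, 0.1332]
tcp_rot: [2.218, 2.221, 0.007]
wrist_force: [-0.3, 0.1, 0.1]
width: 0.0093
grip_force: 31.8
turn [ 0.005  -0.0017 -0.0011] | shift tool [-0.0001 -0.0013  0.0112] | yaw 0.001 j6 0.305 tcp [0.6433 0.2521 0.1332] t 23.3 w 0.0093 F [-0.3  0.1  0.1] tilt 0.3
```

To row units: 0.005 m is 0.0167, 0.003 m is 0.01, 0.002 rad is 0.0003.

```bash
python3 -m inch '[[0.0003,0,0,0,-0.0033,0.0167,0],[0,0,0,0,0,0.01,0],[0,0,0,0,0,0.0067,0],[0,0,0,0,0,0,0],[0,0,0,0,0,0,0]]'
python3 -m inch '[[0,0,0,0,0,0.0033,0],[0,0,0,0,0,0,0],[0,0,0,0,0,0,0]]'
```

```text
time_s: 23.8
tool_pos: [0.6419, 0.2522, 0.1223]
tcp_rot: [2.219, 2.223, 0.004]
wrist_force: [-0.7, -0.1, -1.1]
width: 0.0091
grip_force: 31.8
time_s: 24.1
tool_pos: [0.6421, 0.2523, 0.1219]
tcp_rot: [2.219, 2.223, 0.005]
wrist_force: [-1.9, 0.5, 5.0]
width: 0.0093
grip_force: 32.6
```

To row units: -0.045 m is -0.15, -0.04 m is -0.1333.

```bash
python3 -m inch '[[0,0,0,0,0,-0.0017,0.03],[0,0,0,0,0,0,0.03],[0,0,0,0,0,0,0.03],[0,0,0,0,0,-0.0667,0.03],[0,0,0,0,0,-0.1333,0.03],[0,0,0,0,0,-0.15,0.03],[0,0,0,0,0,0,0.03]]'
python3 - <<'E'
from go import *
s=eyes.snapshot("wrist"); cv2.imwrite("pics/w7.png",s["img"])
go(.6576,-.0004,.2,.986)
E
```

```text
time_s: 24.8
tool_pos: [0.644, 0.2527, 0.2337]
tcp_rot: [2.216, 2.22, 0.018]
wrist_force: [-0.1, -0.4, 0.4]
width: 0.0301
grip_force: 0.0
turn [ 8.400e-03  7.000e-04 -9.845e-01] | shift tool [-0.1517 -0.2026  0.0301] | yaw 0.002 j6 0.305 tcp [0.6429 0.2523 0.2301] t 24.85 w 0.0301 F [-0.3  0.5 -0.4] tilt 0.46
```

View pics/w7.png

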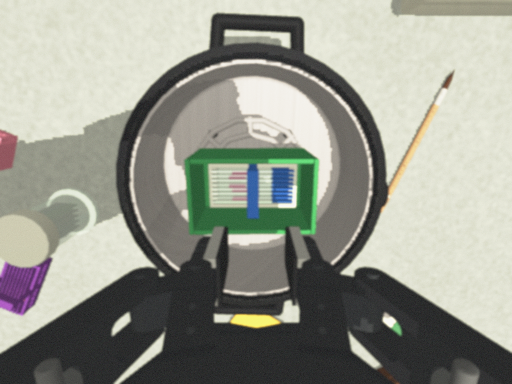

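The rack sits centred and upright in the dish (handle at (252,190)). Next the cover.

The rows are not in the units I measure in: shifts go in shares of 0.3 m and turns go in shares of 2 pi rad. I convert before sending: -0.1407 rad is -0.0224.

```bash
python3 -m inch '[[0.0013,0.0001,-0.0224,0,0,0,0.04],[0,0,-0.0224,0,0,0,0.04],[0,0,-0.0224,0,0,0,0.04],[0,0,-0.0224,0,0,0,0.04],[0,0,-0.0224,0,0,0,0.04],[0,0,-0.0224,0,0,0,0.04],[0,0,-0.0223,0,0,0,0.04]]'
python3 -m inch '[[0,0,0,-0.0843,-0.1127,0.0167,0.04],[0,0,0,-0.0843,-0.1127,0.0167,0.04],[0,0,0,-0.0843,-0.1127,0.0167,0.04],[0,0,0,-0.0843,-0.1127,0.0167,0.04],[0,0,0,-0.0843,-0.1127,0.0167,0.04],[0,0,0,-0.084,-0.112,0.0167,0.04],[0,0,0,0,0,0,0.04],[0,0,0,0,0,0,0.04]]'
python3 - <<'E'
from go import *
from fit import *
r=fit("cover",[.6576,0,.008],(-.585,),cams=("wrist",))
go(r[0],r[1],.028,r[2]+np.pi/2)
s=eyes.snapshot("wrist"); im=s["img"].copy()
for x,y,z in((.02,0,.031),(-.02,0,.031),(.057,.036,.009),(-.057,-.036,.009),(.057,-.036,.009)):
  c,q=np.cos(r[2]),np.sin(r[2]); u=proj(s,[r[0]+c*x-q*y,r[1]+q*x+c*y,z]); cv2.circle(im,tuple(int(round(v)) for v in u),2,(0,0,255),1)
cv2.imwrite("pics/w8.png",im[80:280,150:370].repeat(3,0).repeat(3,1))
E
```

```text
time_s: 25.55
tool_pos: [0.6413, 0.2518, 0.2251]
tcp_rot: [-0.894, -3.003, 0.003]
wrist_force: [-0.6, -0.4, -0.4]
width: 0.0398
grip_force: 0.0
time_s: 26.35
tool_pos: [0.6558, -0.0012, 0.195]
tcp_rot: [-0.905, -2.999, 0.001]
wrist_force: [-0.4, 0.0, -0.6]
width: 0.0399
grip_force: 0.0
cover [ 0.6582 -0.0012 -0.6028] err 0.034 cams 1
turn [-0.0027 -0.0073  0.0188] | shift tool [-0.0027  0.      0.1677] | yaw 0.987 j6 -1.058 tcp [6.560e-01 4.000e-04 1.957e-01] t 26.45 w 0.0403 F [-0.5 -0.1 -0.8] tilt 0.44
```

View pics/w8.png

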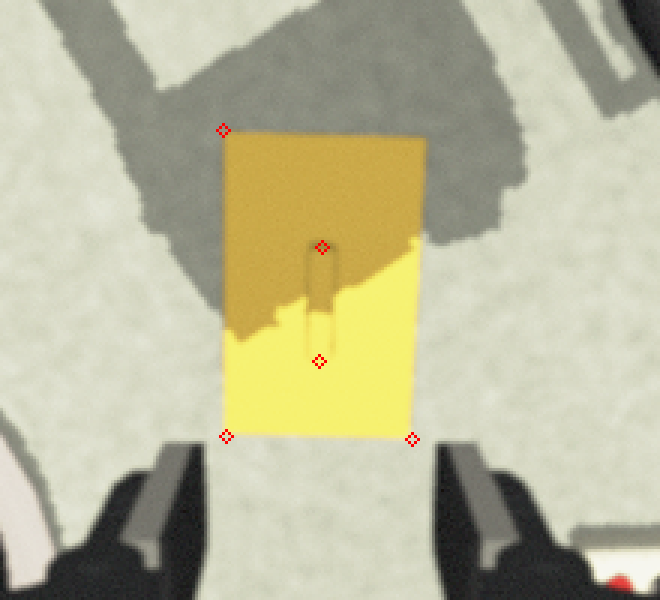

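The projected markers match the cover's edges and grip bar. Descend.

To row units: 0.045 m is 0.15, 0.04 m is 0.1333, 0.0188 rad is 0.003.

```bash
python3 -m inch '[[-0.0004,-0.0012,0.003,-0.009,0,0.15,0.035],[0,0,0,0,0,0.15,0.035],[0,0,0,0,0,0.1333,0.035],[0,0,0,0,0,0.0667,0.035],[0,0,0,0,0,0,0.035],[0,0,0,0,0,0,0.035]]'
python3 go.py .6582 -.0012 .028 .968
```

```text
time_s: 27.1
tool_pos: [0.6587, -0.0012, 0.047]
tcp_rot: [0.931, 2.999, 0.0]
wrist_force: [0.7, -0.4, 1.1]
width: 0.0352
grip_force: 0.0
turn [0.0007 0.0015 0.0004] | shift tool [ 0.0004 -0.0003  0.019 ] | yaw 0.968 j6 -1.041 tcp [ 0.6587 -0.0012  0.047 ] t 27.1 w 0.0352 F [ 0.7 -0.4  1.1] tilt 0.1
```

To row units: 0.01 m is 0.0333, 0.009 m is 0.03.

```bash
python3 -m inch '[[0,0,0,0.0013,0,0.0333,0.035],[0,0,0,0,0,0.03,0.035],[0,0,0,0,0,0,0.035],[0,0,0,0,0,0,0],[0,0,0,0,0,0,0],[0,0,0,0,0,0,0],[0,0,0,0,0,0,0]]' 40
python3 -m inch '[[0,0,0,0,0,0,0],[0,0,0,0,0,-0.05,0],[0,0,0,0,0,-0.1167,0],[0,0,0,0,0,-0.15,0],[0,0,0,0,0,-0.15,0],[0,0,0,0,0,-0.15,0],[0,0,0,0,0,0,0],[0,0,0,0,0,0,0]]'
python3 go.py .642 .252 .22 1.5733
```

```text
time_s: 27.8
tool_pos: [0.6583, -0.0019, 0.0278]
tcp_rot: [0.933, 2.998, 0.0]
wrist_force: [-0.6, -1.0, 4.1]
width: 0.0089
grip_force: 40.9
time_s: 28.6
tool_pos: [0.6578, -0.0018, 0.2137]
tcp_rot: [0.933, 2.997, 0.001]
wrist_force: [-0.4, 0.0, -1.3]
width: 0.0091
grip_force: 40.5
turn [ 4.000e-04  2.900e-03 -6.059e-01] | shift tool [ 0.0152  0.2538 -0.0063] | yaw 0.967 j6 -1.041 tcp [ 0.6578 -0.0018  0.2137] t 28.6 w 0.0091 F [-0.4  0.  -1.3] tilt 0.17
```

To row units: 0.0423 m is 0.141, 0.0025 m is 0.0083, -0.1212 rad is -0.0193.

```bash
python3 -m inch '[[0.0001,0.0005,-0.0193,0,0,0,0],[0,0,-0.0193,0,0,0,0],[0,0,-0.0193,0,0,0,0],[0,0,-0.0193,0,0,0,0],[0,0,-0.0193,0,0,0,0],[0,0,0,0.0083,0.141,-0.0033,0],[0,0,0,0.0083,0.141,-0.0033,0],[0,0,0,0.0083,0.141,-0.0033,0],[0,0,0,0.0083,0.141,-0.0033,0],[0,0,0,0.0083,0.141,-0.0033,0],[0,0,0,0.0083,0.141,-0.0033,0],[0,0,0,0,0,0,0]]'
python3 -m inch '[[0,0,0,0,0,0.0667,0],[0,0,0,0,0,0.05,0],[0,0,0,0,0,0,0],[0,0,0,0,0,0,0]]'
python3 - <<'E'
from go import *
go(.642,.252,.159,1.5733)
s=eyes.snapshot("wrist"); cv2.imwrite("pics/w9.png",s["img"])
E
```

```text
time_s: 29.8
tool_pos: [0.6404, 0.2565, 0.2166]
tcp_rot: [0.011, -3.137, -0.002]
wrist_force: [-0.6, -0.2, -0.6]
width: 0.0088
grip_force: 40.4
time_s: 30.2
tool_pos: [0.642, 0.2513, 0.183]
tcp_rot: [0.003, -3.138, -0.001]
wrist_force: [0.3, -0.0, 0.4]
width: 0.009
grip_force: 40.4
turn [ 0.0004 -0.0031 -0.0008] | shift tool [0.     0.0007 0.024 ] | yaw 1.572 j6 -1.268 tcp [0.642  0.2513 0.183 ] t 30.2 w 0.009 F [ 0.3 -0.   0.4] tilt 0.18
```

View pics/w9.png

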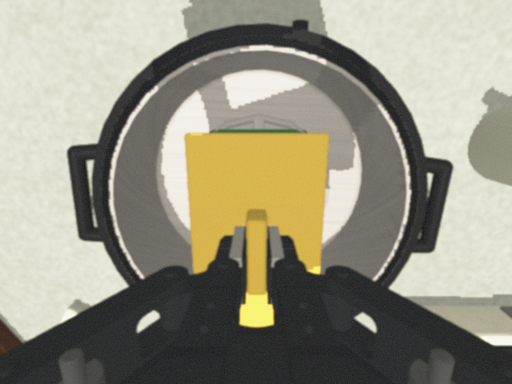

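The cover is held level and centred over the dish (columns 186–328). Lower it.

To row units: 0.008 m is 0.0267, 0.006 m is 0.02, -0.0031 rad is -0.0005.

```bash
python3 -m inch '[[0.0001,-0.0005,-0.0001,0,0.0023,0.0267,0],[0,0,0,0,0,0.02,0],[0,0,0,0,0,0.0133,0],[0,0,0,0,0,0.01,0],[0,0,0,0,0,0.0067,0],[0,0,0,0,0,0,0],[0,0,0,0,0,0,0]]'
python3 -m inch '[[0,0,0,0,0,0.0033,0],[0,0,0,0,0,0.0033,0],[0,0,0,0,0,0,0],[0,0,0,0,0,0,0]]'
```

```text
time_s: 30.95
tool_pos: [0.6422, 0.2527, 0.1606]
tcp_rot: [-0.005, 3.14, 0.001]
wrist_force: [-0.4, 0.6, -0.2]
width: 0.009
grip_force: 40.4
time_s: 31.35
tool_pos: [0.6423, 0.2527, 0.1587]
tcp_rot: [-0.005, 3.14, 0.001]
wrist_force: [-0.4, 0.3, 1.3]
width: 0.0093
grip_force: 40.7
```

To row units: -0.045 m is -0.15, -0.04 m is -0.1333.

```bash
python3 -m inch '[[0,0,0,0,0,0.0023,0],[0,0,0,0,0,0,0],[0,0,0,0,0,0,0.03],[0,0,0,0,0,0,0.03],[0,0,0,0,0,0,0.03],[0,0,0,0,0,-0.0667,0.03],[0,0,0,0,0,-0.1333,0.03],[0,0,0,0,0,-0.15,0.06],[0,0,0,0,0,0,0.06],[0,0,0,0,0,0,0.06]]'
python3 - <<'E'
from fit import *
from go import go
s=eyes.snapshot("wrist"); cv2.imwrite("pics/w10.png",s["img"])
fit("cover",[.642,.252,.14],(0,),cams=("wrist",),z0=.131)
fit("cover",[.642,.252,.14],(0,),cams=("scene",),z0=.131)
go(.633,-.249,.3)
E
```

```text
time_s: 32.35
tool_pos: [0.6422, 0.2527, 0.2635]
tcp_rot: [-0.005, 3.139, 0.001]
wrist_force: [0.5, 0.4, -1.0]
width: 0.0597
grip_force: 0.0
cover [0.6419 0.2528 0.0039] err 0.017 cams 1
cover [0.641  0.2523 0.032 ] err 0.07 cams 1
turn [-0.0002 -0.0008 -0.    ] | shift tool [ 0.0102 -0.5015 -0.0386] | yaw 1.574 j6 -1.267 tcp [0.6416 0.2525 0.2614] t 32.6 w 0.0598 F [-0.3 -0.2  0.1] tilt 0.05
```

View pics/w10.png

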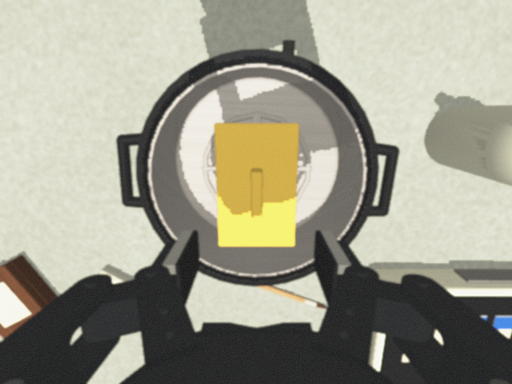

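The cover is seated flat and centred (0.642, 0.253). Now the lid.

To row units: -0.0456 m is -0.152, -0.0035 m is -0.0117.

```bash
python3 -m inch '[[0,0,0,0.0033,-0.152,-0.0117,0.06],[0,0,0,0.0033,-0.152,-0.0117,0.06],[0,0,0,0.0033,-0.152,-0.0117,0.06],[0,0,0,0.0033,-0.152,-0.0117,0.06],[0,0,0,0.0033,-0.152,-0.0117,0.06],[0,0,0,0.0033,-0.152,-0.0117,0.06],[0,0,0,0.0033,-0.152,-0.0117,0.06],[0,0,0,0.0033,-0.152,-0.0117,0.06],[0,0,0,0.0033,-0.152,-0.0117,0.06],[0,0,0,0,-0.152,-0.0117,0.06],[0,0,0,0,-0.152,-0.0117,0.06],[0,0,0,0,0,0,0.06]]'
python3 -m inch '[[0,0,0,0,0,0,0.06],[0,0,0,0,0,0,0.06]]'
python3 - <<'E'
from go import *
from fit import *
r=fit("cooker_lid",[.633,-.249,.05],(0,),cams=("wrist",))
go(r[0],r[1],.15)
s=eyes.snapshot("wrist"); im=s["img"].copy()
for X,rad in(((r[0],r[1],.1),.018),((r[0],r[1],.008),.116)):
  for t in np.arange(0,6.28,.4):
    u=proj(s,[X[0]+rad*np.cos(t),X[1]+rad*np.sin(t),X[2]]); cv2.circle(im,tuple(int(round(v)) for v in u),2,(0,0,255),-1)
cv2.imwrite("pics/w11.png",im)
E
```

```text
time_s: 33.8
tool_pos: [0.6337, -0.2542, 0.3002]
tcp_rot: [0.002, 3.141, -0.001]
wrist_force: [0.6, 0.3, -0.5]
width: 0.0598
grip_force: 0.0
time_s: 34.0
tool_pos: [0.6346, -0.2481, 0.3005]
tcp_rot: [-0.006, 3.141, 0.002]
wrist_force: [-0.3, -0.1, 0.8]
width: 0.06
grip_force: 0.0
cooker_lid [ 0.6322 -0.2494  0.3211] err 0.015 cams 1
turn [ 0.0007  0.0009 -0.    ] | shift tool [ 0.0025 -0.0016  0.1509] | yaw 1.575 j6 -2.017 tcp [ 0.6347 -0.2478  0.3009] t 34.1 w 0.0598 F [-0.  -0.1 -1. ] tilt 0.07
```

View pics/w11.png

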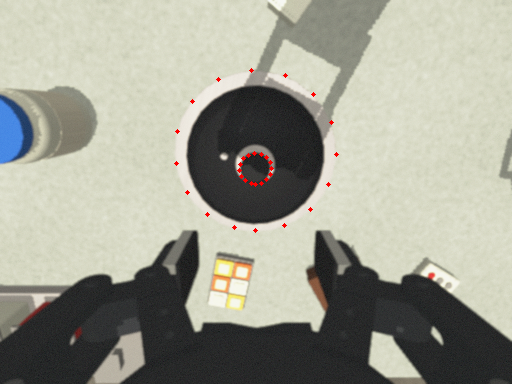

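The flange and knob projections fit the picture (knob about (256,168)). Descend.

To row units: 0.045 m is 0.15, 0.035 m is 0.1167.

```bash
python3 -m inch '[[0,0,0,0.0083,-0.0053,0.15,0.06],[0,0,0,0,0,0.15,0.06],[0,0,0,0,0,0.15,0.06],[0,0,0,0,0,0.1167,0.06],[0,0,0,0,0,0.0833,0.06],[0,0,0,0,0,0,0.06],[0,0,0,0,0,0,0.06]]' 60
python3 go.py .6322 -.2494 .089
```

```text
time_s: 34.85
tool_pos: [0.6328, -0.2501, 0.1069]
tcp_rot: [-0.006, 3.14, 0.0]
wrist_force: [0.9, -0.1, 0.8]
width: 0.0597
grip_force: 0.0
turn [ 0.0002  0.0018 -0.    ] | shift tool [0.0006 0.0007 0.0179] | yaw 1.575 j6 -2.021 tcp [ 0.6328 -0.2501  0.1069] t 34.85 w 0.0597 F [ 0.9 -0.1  0.8] tilt 0.11
```

To row units: 0.01 m is 0.0333, 0.0079 m is 0.0263, 0.0018 rad is 0.0003.

```bash
python3 -m inch '[[0,0.0003,0,0.002,0.0023,0.0333,0.06],[0,0,0,0,0,0.0263,0.06],[0,0,0,0,0,0,0.06],[0,0,0,0,0,0,0.025],[0,0,0,0,0,0,0.025],[0,0,0,0,0,0,0.025],[0,0,0,0,0,0,0.025],[0,0,0,0,0,0,0.025]]' 60
python3 -m inch '[[0,0,0,0,0,0,0.025],[0,0,0,0,0,-0.05,0.025],[0,0,0,0,0,-0.1167,0.025],[0,0,0,0,0,-0.15,0.025],[0,0,0,0,0,-0.15,0.025],[0,0,0,0,0,-0.15,0.025],[0,0,0,0,0,-0.1333,0.025],[0,0,0,0,0,0,0.025],[0,0,0,0,0,0,0.025]]'
python3 go.py .641 .2535 .32
```

```text
time_s: 35.65
tool_pos: [0.632, -0.2499, 0.0889]
tcp_rot: [-0.005, 3.141, 0.0]
wrist_force: [-2.0, 1.5, 6.5]
width: 0.0343
grip_force: 59.6
time_s: 36.55
tool_pos: [0.6316, -0.2498, 0.3135]
tcp_rot: [-0.005, 3.142, 0.0]
wrist_force: [-1.2, 0.0, -4.8]
width: 0.0346
grip_force: 60.8
turn [ 0.0002  0.     -0.    ] | shift tool [-0.011   0.5033 -0.0065] | yaw 1.574 j6 -2.019 tcp [ 0.6316 -0.2498  0.3135] t 36.55 w 0.0346 F [-1.2  0.  -4.8] tilt 0.01
```

To row units: 0.0463 m is 0.1543, 0.0457 m is 0.1523.

```bash
python3 -m inch '[[0,0,0,-0.0033,0.1523,0,0.025],[0,0,0,-0.0033,0.1523,0,0.025],[0,0,0,-0.0033,0.1523,0,0.025],[0,0,0,-0.0033,0.1523,0,0.025],[0,0,0,-0.0033,0.1523,0,0.025],[0,0,0,-0.0033,0.1523,0,0.025],[0,0,0,-0.0033,0.1523,0,0.025],[0,0,0,-0.0033,0.1523,0,0.025],[0,0,0,-0.0033,0.1523,0,0.025],[0,0,0,-0.0033,0.1523,0,0.025],[0,0,0,-0.0033,0.1543,0,0.025],[0,0,0,0,0,0,0.025]]'
python3 -m inch '[[0,0,0,0,0,0.0667,0.025],[0,0,0,0,0,0.0667,0.025],[0,0,0,0,0,0.0333,0.025],[0,0,0,0,0,0,0.025],[0,0,0,0,0,0,0.025]]'
python3 go.py .641 .2535 .1959
```

```text
time_s: 37.75
tool_pos: [0.6396, 0.2586, 0.3103]
tcp_rot: [0.013, -3.137, -0.001]
wrist_force: [0.3, -0.3, -4.3]
width: 0.0342
grip_force: 61.4
time_s: 38.25
tool_pos: [0.6413, 0.2533, 0.2635]
tcp_rot: [0.005, -3.141, -0.001]
wrist_force: [0.1, -0.1, -2.7]
width: 0.0346
grip_force: 61.4
turn [ 0.0004 -0.0007  0.    ] | shift tool [0.0003 0.0002 0.0676] | yaw 1.574 j6 -1.265 tcp [0.6413 0.2533 0.2635] t 38.25 w 0.0346 F [ 0.1 -0.1 -2.7] tilt 0.05
```

To row units: 0.02 m is 0.0667, 0.012 m is 0.04.

```bash
python3 -m inch '[[0,0,0,0.001,0.0007,0.0667,0.025],[0,0,0,0,0,0.0667,0.025],[0,0,0,0,0,0.04,0.025],[0,0,0,0,0,0.02,0.025],[0,0,0,0,0,0.01,0.025],[0,0,0,0,0,0.0067,0.025],[0,0,0,0,0,0,0.025],[0,0,0,0,0,0,0.025]]'
python3 -m inch '[[0,0,0,0,0,0.0067,0.025],[0,0,0,0,0,0.0033,0.025],[0,0,0,0,0,0.0033,0.025],[0,0,0,0,0,0,0.025],[0,0,0,0,0,0,0.025]]'
python3 go.py .641 .2535 .1959
```

```text
time_s: 39.05
tool_pos: [0.6411, 0.2538, 0.2011]
tcp_rot: [-0.005, 3.141, 0.001]
wrist_force: [0.2, 0.1, -3.6]
width: 0.0346
grip_force: 61.5
time_s: 39.55
tool_pos: [0.6409, 0.2537, 0.1964]
tcp_rot: [0.005, -3.141, -0.001]
wrist_force: [0.3, 0.3, -3.3]
width: 0.0343
grip_force: 61.5
turn [ 0.0004 -0.0005  0.    ] | shift tool [-0.0001 -0.0002  0.0005] | yaw 1.574 j6 -1.265 tcp [0.6409 0.2537 0.1964] t 39.55 w 0.0343 F [ 0.3  0.3 -3.3] tilt 0.04
```

To row units: 0.001 m is 0.0033.

```bash
python3 -m inch '[[0,0,0,0,0,0.0033,0.025],[0,0,0,0,0,0,0.025],[0,0,0,0,0,0,0.025]]'
python3 -m inch '[[0,0,0,0,0,0.0017,0.025],[0,0,0,0,0,0,0.025],[0,0,0,0,0,0,0.025]]'
```

```text
time_s: 39.85
tool_pos: [0.6409, 0.2537, 0.1956]
tcp_rot: [0.005, -3.141, -0.001]
wrist_force: [-0.2, -0.2, -1.4]
width: 0.0342
grip_force: 61.9
time_s: 40.15
tool_pos: [0.641, 0.2537, 0.1956]
tcp_rot: [-0.005, 3.141, 0.001]
wrist_force: [-3.3, -1.7, 5.5]
width: 0.0345
grip_force: 62.0
```

Seated at the expected height (0.1956) with contact force; release, retreat and check.

To row units: -0.045 m is -0.15, -0.04 m is -0.1333.

```bash
python3 -m inch '[[0,0,0,0,0,0,0.06],[0,0,0,0,0,0,0.06],[0,0,0,0,0,0,0.06],[0,0,0,0,0,-0.0667,0.06],[0,0,0,0,0,-0.1333,0.06],[0,0,0,0,0,-0.15,0.06],[0,0,0,0,0,-0.15,0.06],[0,0,0,0.1333,0,0,0.06],[0,0,0,0.15,0,0,0.06],[0,0,0,0,0,0,0.06],[0,0,0,0,0,0,0.06]]'
python3 - <<'E'
from fit import *
s=eyes.snapshot("scene"); cv2.imwrite("pics/s2.png",cv2.resize(s["img"][90:320,110:430],None,fx=2.5,fy=2.5,interpolation=cv2.INTER_CUBIC))
fit("cooker_lid",[.641,.2535,.15],(0,),cams=("scene",),z0=.107)
E
```

```text
time_s: 41.25
tool_pos: [0.5555, 0.2535, 0.3455]
tcp_rot: [-0.006, 3.141, 0.001]
wrist_force: [1.6, 0.2, 0.3]
width: 0.0597
grip_force: 0.0
cooker_lid [ 0.6382  0.2549 -0.0535] err 0.042 cams 1
```

View pics/s2.png

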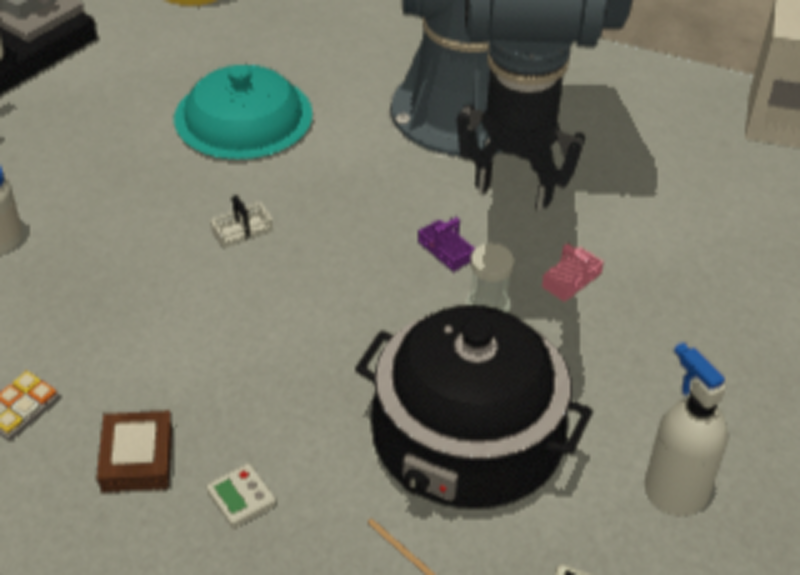

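The lid sits flat on the rim around (474,380), and the other things are where they stood.

```bash
python3 -c "
from workcell import ctrl
print(ctrl.finish_job())"
```

```text
the job is handed in; nothing more can be done
None
```

The job is handed in at about 41 s of the 136 s: trivet, dish, slide rack and cover were loaded in order, the lid is seated flat on the rim, and the spare rack, jar, spray bottle and look-alikes stand where they were.

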